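# Shut the bit case and hold the chest's sprung lid open at its set arm

## Robot

A 6-joint arm with a two-finger parallel gripper is mounted at the origin on the work surface. World frame = base frame: x ahead of the robot, y to its left, z up, the work surface at z = 0. Lengths are in mm, angles in rad, forces in N, time in s.
With the tool pointing down it reaches from about 375 to 900 mm from the base axis. Payload 3.1 kg.
Tool frame: the origin (TCP) lies at the very end of the fingers, on their centre line; the grasp point (between the pads) lies robot.hold_point_z behind it (robot.hold_point_z is the distance from the TCP to the grasp point, in mm); y points along the fingers, z is the direction in which the jaws open and shut, and the axes are right-handed (so a half turn about y gives the same grasp; the last joint's range is limited). The gripper opens to 87 mm and grips with 3 to 60 N. Pads are 19 mm wide; open, the fingers measure 117 mm over their backs; the gripper's body (75 mm by 190 mm) begins 51 mm behind the grasp point.
Start: joints at [-0.178, 0.527, 1.433, -0, 1.181, -0.178], TCP at [624.977, 0.034, 222.548] pointing down, gripper open.
Joint ranges: [-3.08, 3.08], [-0.75, 2.2], [0.22, 2.44], [-1.43, 4.57], [0, 2.65], [-2.85, 2.85]. Speed limits (rad/s): [2.79, 2.79, 3.14, 3.14, 3.14, 3.14].

## Interface

Orientations are given as a unit quaternion [x, y, z, w].
In Python, from rig import robot gives the robot as it stands.
- The arm moves only by the tool play_rows, never from a script. Its argument "motion" is a list that holds one entry, the list of rows, each a list of 7 numbers: the shift along the tool's x, y, z in cm, then the turn, a rotation vector about the tool's x, y, z in degrees, then the opening, from 0 (shut) to 1 (fully open). In form: [[[tx, ty, tz, wx, wy, wz, gripper], ...]]. A call has 1 to 5 rows; each row shifts and turns the commanded pose from where the row before left it, along the tool's axes as they then stand; what a row does not reach is not made up. A row lasts 1/8 s, in which the tool goes at most 62.5 mm and 10.7 degrees, less where a joint would pass 70% of its speed; a pose out of reach is approached as far as the arm can. A call is refused whole if a number of a shift passes 6.25 or a number of a turn 10.7, either way. A call with a gripper value outside its range is refused whole. The fingers move at their own pace and stop on an object; the grip force is fixed at half the most. Time passes only in rows, so rows that do not move let the fingers close. It gives the time, the measured TCP pose, the force and the opening at its end, in the units of the state.
- robot.sense(): the state, without advancing time (a new reading comes with each control period).
- robot.camera(name): name is "scene" or "side" or "wrist"; returns a dict with "color" (480x640x3 uint8, red, green, blue), "K" (3x3 intrinsics, pixels), "xyz" and "attitude" of the camera in the world; the wrist camera has in their place "tool_from_camera" (4x4, takes a point from camera to tool coordinates, whose origin is the TCP and whose axes are the tool frame's). Camera axes: x right, y up, looking along -z (the intrinsics and any distortion apply to the point x, -y, -z); pixel columns grow to the right and rows downward; lengths in mm; the calibration is good to about 2 mm. A picture is of the moment at which its call begins: read the wrist's pose just before it. There is no depth.
- robot.job_done(): hands the job in, once; it reports no verdict.
The state is a dict: "time": time; "joint_pos": joint angles; "qvel": joint speeds; "tau": joint torques, N m; "eef_pos": TCP position; "tcp_rot": TCP orientation; "ft_force": force on the tool from outside, world axes, zero at the start; "torque": the same for the moment, N m; "grip_width": finger opening in mm.
Only numpy, scipy, OpenCV 4.12 (cv2) and the standard library are available. Lean on these libraries where they do the work, as an engineer would, in place of code of your own. Each camera call takes 0.05 s, during which the arm holds its last target. There are 200 camera calls.

## Task

We are packing the drill bits away: first shut the open drill-bit case, so that its two halves meet edge to edge all round. Then lift the sprung lid of the grey steel chest (it has a bar handle on top) until the lid lies level with (parallel to) the dark set arm that is fixed at the side of the chest, and finish while still holding it steady there, so that I can slip the case in; do not let go. Leave the set arm as it is set, and the other things on the bench where they are.

Things in the scene. Friction and masses are not known exactly. Their poses are not given: they have to be found in the camera images.
- case_half (a joint): opening angle (rad) of the upper half of the black plastic case: 0 = shut edge to edge, 1.57 = upright, grows as it opens, stop at 2.1. Starts open, standing at the far side, hollow side to the robot, flat outer face away. Stiff hinge (0.3 N m): it stays where it is left, so bring it all the way down and press it shut with a few N.
- case_hinge (a point): middle of the hinge line of the drill-bit case, 30 mm above the bench, in the plane where the halves meet; the case is fixed to the bench. Axes: z up, y along the hinge line, -x to the front of the case (roughly to the robot; turned a little). Each half is a shell 140 mm (hinge to front) x 200 mm (along the hinge) x 30 mm deep, walls 5 mm; shut, the case is 60 mm high.
- case_edge (a point): middle of the free edge of the upper half, on its flat outer face: 140 mm from the hinge line along the half and 30 mm outwards from its rim plane; moves with the half. Axes: z out of the outer face, -x away from the hinge. A tab 44 mm wide and 9 mm thick, flush with the outer face, sticks out 18 mm beyond this edge.
- chest_lid (a joint): opening angle (rad) of the flat lid of the grey steel chest: 0 = shut (as at the start), grows as the front of the lid rises, stop at 1.35. A spring pulls it shut: moving the handle round its arc takes about 7 N at first and about 10 N at 0.8 rad; it springs shut if let go.
- lid_hinge (a point): middle of the lid's hinge line, on the far top edge of the chest, 100 mm above the bench. The chest (220 mm from hinge to front, 280 mm along the hinge, 100 mm high) is fixed to the bench. Axes: z up, y along the hinge line, -x from the hinge towards the front of the chest (roughly to the robot; the chest is turned a little).
- lid_handle (a point): centre of the lid's steel bar handle: a round bar 12 mm thick and 120 mm long between its two posts, parallel to the hinge line, 45 mm above the lid's top face (free space below), 190 mm from the hinge line along the lid and 53 mm above it when shut. Moves and turns with the lid.
- lid_pointer (a point): front end of the small steel pointer on the lid's side edge (the +y side of the chest), 225 mm from the hinge; moves and turns with the lid. Its -x axis points from the hinge along the lid.
- set_arm (a joint): angle (rad) of the dark steel set arm above the chest's rim, clamped by a stiff joint at the hinge line, 18 mm outside the chest's +y side: the lid is level with it when joint chest_lid has the same value. Set differently each time, 0.45 to 0.8. Not to be moved.
- set_tip (a point): centre of the disc (22 mm across) at the free end of the set arm, 235 mm from the hinge line. Its -x axis points from the hinge along the arm. The lid's pointer comes up beside it, 12 mm from it along the hinge line. Outside the arm stands a thin steel arc.
- tape_centre (a point): centre of a yellow tape measure, 68 x 36 x 66 mm, standing on the bench; not part of the job
- screwdriver_grip (a point): handle of a screwdriver lying on the bench; not part of the job
- glue_centre (a point): centre of a white glue bottle, 60 mm across, 160 mm high, standing; not part of the job
- offcut_centre (a point): centre of a wood offcut, 50 x 160 x 40 mm, lying on the bench; not part of the job

How it is judged (in metres and radians):
On the way, in this order (a step that is already met when the one before it is completed fails the run):
1. the bit case is shut, its halves edge to edge (value of joint case_half below 0.035 rad), for 0.3 s.
2. the chest lid is held level with the set arm (value of joint case_half below 0.035 rad and angle between the x axis of lid_pointer and the x axis of set_tip, either way round below 0.07 rad and contact force between chest_lid and the fingers above 2 N), for 0.3 s.
At the end, for the whole second after the job is handed in: The case is shut to within 0.035 rad (5 mm at its front edge); the chest lid is within 0.07 rad (4 degrees) of the set arm's angle, at rest (under 0.1 rad/s), and held by the fingers (contact force over 2 N) through the last second (all of step 2 and velocity of joint chest_lid between -0.1 and 0.1 rad/s); the arm keeps its last pose, push and grip.
It fails at once if the set arm is moved by more than 8 mm (distance of set_tip from where it was at the start of the episode above 0.008 m).
It fails at once if the tape measure is displaced by more than 30 mm (distance of tape_centre from where it was at the start of the episode above 0.03 m).
It fails at once if the screwdriver is displaced by more than 30 mm (distance of screwdriver_grip from where it was at the start of the episode above 0.03 m).
It fails at once if the glue bottle is displaced by more than 30 mm (distance of glue_centre from where it was at the start of the episode above 0.03 m).
It fails at once if the wood offcut is displaced by more than 30 mm (distance of offcut_centre from where it was at the start of the episode above 0.03 m).
It also fails if it takes over 61 s, if anything falls off the work surface, if the arm or the gripper's body presses on something with over 40 N, if the wrist force passes 120 N, or if a joint passes its speed limit or range.

## Working session

There is one attempt and no reset: what is moved stays moved. The work goes in short steps, Python scripts to look and compute and a tool call to move; the robot and the scene stay as the last step left them, time stands still between calls to the robot, and variables do not carry over. Pictures are saved under pics/ and viewed, about 8 in all and at most 12, crops included, and the job is handed in when it is done.

Besides the shell and the picture viewer there is one more tool, called after "Request:" by a JSON object that holds its "method" and its "body", one argument or row to a line. play_rows: Moves the arm, as the interface text tells. Its arguments: {"type":"object","properties":{"motion":{"type":"array","items":{"type":"array","items":{"type":"array","items":{"type":"number"}}}}},"required":["motion"]}

```bash
mkdir -p pics; python3 - <<'E'
from rig import robot
import cv2
s=robot.sense()
for k,v in s.items(): print(k,v)
print(robot.hold_point_z)
for n in ("scene","side"):
    c=robot.camera(n); cv2.imwrite(f"pics/{n}0.png",c["color"][:,:,::-1]); print(n,c["K"],c["xyz"],c["attitude"],[k for k in c])
E
```

```text
time 0.0
joint_pos [-1.78518570e-01  5.28464524e-01  1.43388391e+00 -2.90579287e-06
  1.18134865e+00 -1.78513885e-01]
qvel [ 0.0017849   0.00062894  0.00018204 -0.00074647 -0.0004439  -0.00081714]
tau [-5.45745443e-04 -4.40045428e+01 -1.76593530e+01  6.32597599e-02
  5.83207863e-02 -1.53719384e-04]
eef_pos [6.24290581e+02 1.45030717e-01 2.21578464e+02]
tcp_rot [-0.50042394  0.50061124 -0.49938999  0.49957372]
ft_force [ 0.34848981 -0.89568594  0.08346407]
torque [0.02929682 0.01988085 0.02604932]
grip_width 86.88946996187576
18.700000000000003
scene [[436.90375079   0.         320.45416908]
 [  0.         436.90375079 251.60539912]
 [  0.           0.           1.        ]] [1555.62912594  111.04078864 1225.5951348 ] [0.22710775 0.26609249 0.69498889 0.62817776] ['color', 'K', 'xyz', 'attitude']
side [[498.40729844   0.         318.26188108]
 [  0.         498.40729844 230.05185063]
 [  0.           0.           1.        ]] [-174.65865122 -796.62094054  858.16311788] [ 0.43263667 -0.18088265 -0.32093376  0.82286603] ['color', 'K', 'xyz', 'attitude']
```

View pics/scene0.png

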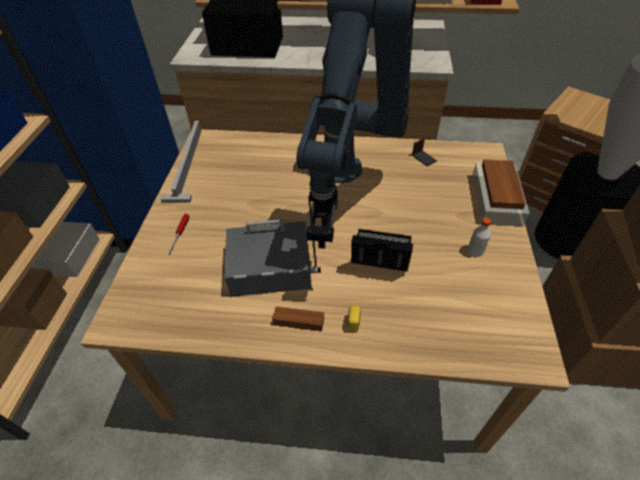

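View pics/side0.png

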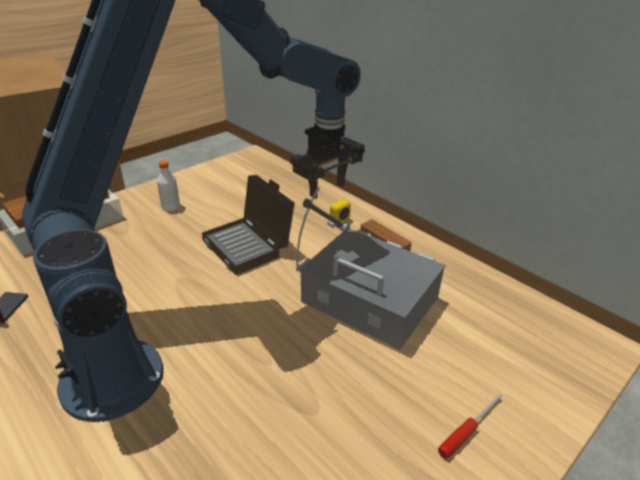

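```bash
cat > h.py <<'E'
from rig import robot
import cv2, numpy as np
from scipy.spatial.transform import Rotation as R
def cams():
    return {n:robot.camera(n) for n in ("scene","side")}
def ray(c,u,v):
    K=c["K"]; d=np.array([(u-K[0,2])/K[0,0],-(v-K[1,2])/K[1,1],-1.])
    return np.array(c["xyz"]), R.from_quat(c["attitude"]).as_matrix()@d
def atz(c,u,v,z):
    o,d=ray(c,u,v); return o+d*(z-o[2])/d[2]
def proj(c,p):
    q=R.from_quat(c["attitude"]).as_matrix().T@(np.array(p)-c["xyz"]); K=c["K"]
    return np.array([K[0,2]-K[0,0]*q[0]/q[2],K[1,2]+K[1,1]*q[1]/q[2]])
E
python3 - <<'E'
import cv2
a=cv2.imread("pics/scene0.png")[210:335,215:415]; cv2.imwrite("pics/c1.png",cv2.resize(a,None,fx=4,fy=4,interpolation=cv2.INTER_CUBIC))
a=cv2.imread("pics/side0.png")[165:350,195:455]; cv2.imwrite("pics/c2.png",cv2.resize(a,None,fx=3,fy=3,interpolation=cv2.INTER_CUBIC))
E
```

```text
(no output)
```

View pics/c1.png

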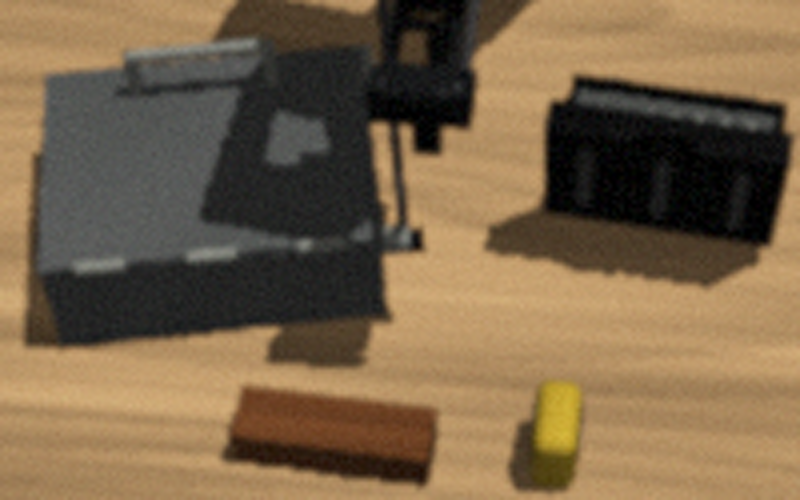

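View pics/c2.png

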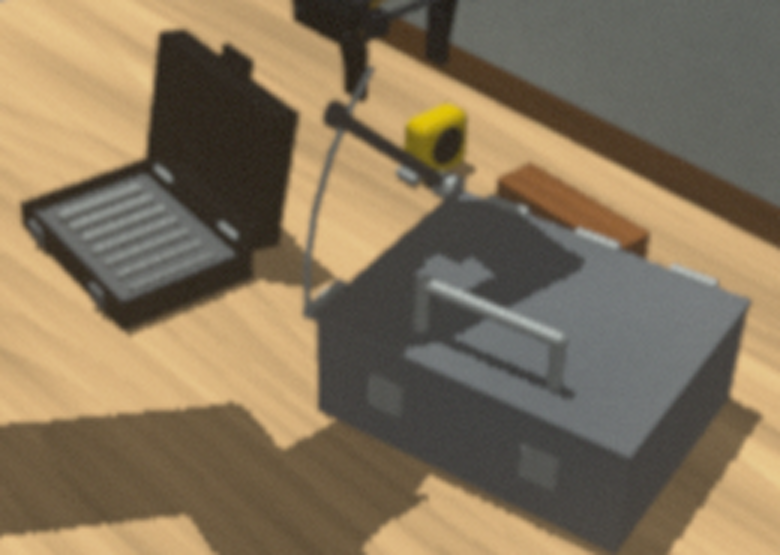

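```bash
cat > fit.py <<'E'
from h import *
from scipy.optimize import least_squares
C=cams()
S=lambda u,v:("scene",215+u/4,210+v/4)
D=lambda u,v:("side",195+u/3,165+v/3)
def Rz(a): return R.from_euler('z',a).as_matrix()
# chest
def chest(p,l): return np.array([p[0],p[1],100])+Rz(p[2])@np.array(l)
obs=[(S(48,78),(-220,-140,8)),(S(370,45),(-220,140,8)),(S(42,270),(0,-140,8)),(S(382,240),(0,140,8)),
(D(630,457),(-220,-140,8)),(D(748,300),(0,-140,8)),(D(318,312),(-220,140,8)),(D(425,288),(-190,60,53)),(D(562,340),(-190,-60,53)),(S(125,55),(-190,-60,53)),(S(262,42),(-190,60,53))]
f=lambda p:np.concatenate([proj(C[o[0]],chest(p,l))-o[1:] for o,l in obs])
r=least_squares(f,[750,-200,0],loss='soft_l1'); print("chest",r.x,np.degrees(r.x[2])); print(f(r.x).reshape(-1,2).round(1).tolist())
pc=r.x
def up(th): return R.from_euler('y',th).as_matrix()
g=lambda t:proj(C["side"],chest(pc,up(t)@np.array([-235,158,0])))-D(337,113)[1:]
r=least_squares(lambda p:np.concatenate([g(p[0]),0*p]),[.6]); print("set",r.x,g(r.x[0]))
# case; upper half opening th: rotate about y
def case(p,l,u):
    l=np.array(l,float)
    if u: l=up(p[3])@l
    return np.array([p[0],p[1],30])+Rz(p[2])@l
obs2=[(D(22,207),(-140,100,0),0),(D(125,305),(-140,-100,0),0),(D(130,330),(-140,-100,-30),0),
(D(298,115),(-140,-100,0),1),(D(162,37),(-140,100,0),1),(D(150,160),(0,100,0),0),(D(250,262),(0,-100,0),0),
(S(552,105),(-140,-100,30),1),(S(788,137),(-140,100,30),1),(S(575,78),(-140,-100,0),1) ]
f2=lambda p:np.concatenate([proj(C[o[0]],case(p,l,u))-o[1:] for o,l,u in obs2])
r=least_squares(f2,[750,150,0,1.6],loss='soft_l1'); print("case",r.x,np.degrees(r.x[2])); print(f2(r.x).reshape(-1,2).round(1).tolist())
p=r.x
print("edge",case(p,(-140,0,30),1),"tab",case(p,(-158,0,30),1),"rim",case(p,(-140,0,0),1), "shut edge",case(p,(-140,0,30),0))
print("handle",chest(pc,(-190,0,53)))
for n,(u,v) in dict(tape=(555,400)).items(): print(n,atz(C["scene"],*S(u,v)[1:],66))
E
python3 fit.py
```

```text
chest [ 6.98001664e+02 -1.77300224e+02  2.22852283e-01] 12.76849525576089
[[-1.1, -1.4], [-3.6, -0.5], [-1.4, -0.9], [-0.5, -2.2], [1.2, -2.5], [0.9, -1.3], [-0.3, -1.1], [-0.5, -2.4], [-0.5, -0.6], [0.3, -0.7], [0.7, -0.7]]
set [0.75801032] [-0.4928324  -0.21682111]
case [ 542.98604979  186.76095519 -125.75922113 -771.19151899] -7205.472605596747
[[-0.1, -1.5], [0.2, 0.2], [-0.7, 0.6], [-11.9, 1.5], [-5.4, -1.3], [-1.2, -1.0], [2.2, -3.8], [-2.8, 0.8], [-0.5, 1.2], [-7.1, 0.7]]
edge [582.45198069 182.97986189 167.57959017] tab [583.69587344 182.86068887 185.53616358] rim [552.66077112 185.83405386 169.66223763] shut edge [403.62418231 200.11273002  60.        ]
handle [ 512.7001683  -219.29255488  153.        ]
tape [789.68016497 111.67765098  66.        ]
```

```bash
sed -i 's/(D(298,115),(-140,-100,0),1)/(D(298,115),(-140,-100,30),1),(D(185,30),(-140,100,30),1)/; s/(S(575,78),(-140,-100,0),1)/(S(575,78),(-140,-100,0),0),(S(783,103),(-140,100,0),0)/; s/\[750,150,0,1.6\],loss/[550,187,-0.1,1.6],x_scale=[10,10,.1,.1],loss/' fit.py; python3 fit.py
```

```text
chest [ 6.98001664e+02 -1.77300224e+02  2.22852283e-01] 12.76849525576089
[[-1.1, -1.4], [-3.6, -0.5], [-1.4, -0.9], [-0.5, -2.2], [1.2, -2.5], [0.9, -1.3], [-0.3, -1.1], [-0.5, -2.4], [-0.5, -0.6], [0.3, -0.7], [0.7, -0.7]]
set [0.75801032] [-0.4928324  -0.21682111]
case [ 5.43234910e+02  1.84410014e+02 -1.20974796e-01  1.68382698e+00] -6.931345227471865
[[0.6, -2.0], [-0.7, 0.2], [-1.6, 0.7], [-0.8, -0.6], [-0.9, -1.0], [-2.2, -1.7], [0.1, -1.0], [2.1, -3.2], [-4.0, 1.9], [-1.9, 3.5], [-1.8, -2.2], [-0.8, -0.4]]
edge [588.5008298  178.90710729 165.72293306] tab [590.5162141  178.6621002  183.60807208] rim [558.91012159 182.50440301 169.1066368 ] shut edge [404.25810468 201.30520475  60.        ]
handle [ 512.7001683  -219.29255488  153.        ]
tape [789.68016497 111.67765098  66.        ]
```

```bash
python3 - <<'E'
from h import *
s=robot.sense(); print(R.from_quat(s["tcp_rot"]).as_matrix().round(3))
E
```

```text
[[ 0.    -0.001  1.   ]
 [-1.     0.     0.   ]
 [-0.    -1.    -0.001]]
```

Request:
{"method": "play_rows", "body": {
  "motion": [
    [[-6, 0, 0, 0, 0, 0, 0], [-6, 0, 0, 0, 0, 0, 0], [-6, 0, 0, 0, 0, 0, 0], [0, 0, 0, 0, 0, 0, 0], [0, 4, 0, 0, 0, 0, 0]]
  ]
}}

```text
time: 0.92
eef_pos: [627.9, 180.9, 185.6]
tcp_rot: [-0.498, 0.497, -0.502, 0.503]
ft_force: [1.1, -0.4, -0.3]
grip_width: 44.7
```

Request:
{"method": "play_rows", "body": {
  "motion": [
    [[0, 4, 0, 0, 0, 0, 0], [0, 0, 0, 0, 0, 0, 0], [0, 0, -1, 0, 0, 0, 0], [0, 0, -0.5, 0, 0, 0, 0], [0, 0, 0, 0, 0, 0, 0]]
  ]
}}

```text
time: 1.55
eef_pos: [640.9, 177.0, 162.3]
tcp_rot: [0.481, -0.482, 0.519, -0.518]
ft_force: [24.1, -6.7, 39.3]
grip_width: 1.2
```

```bash
python3 - <<'E'
from h import *
s=robot.sense(); print(s["eef_pos"],s["ft_force"],s["joint_pos"],R.from_quat(s["tcp_rot"]).as_matrix().round(3))
a=robot.camera("side")["color"][90:290,190:390,::-1]
b=robot.camera("scene")["color"][150:350,280:480,::-1]
cv2.imwrite("pics/v5.png",cv2.resize(np.hstack([a,b]),None,fx=2,fy=2,interpolation=cv2.INTER_CUBIC))
E
```

```text
[640.91972079 176.98312655 162.25621061] [24.07727545 -6.66941681 39.34888049] [ 0.10512731  0.62075704  1.44214121 -0.00872085  1.00455603  0.111035  ] [[-0.001  0.074  0.997]
 [-1.     0.    -0.002]
 [-0.001 -0.997  0.074]]
```

View pics/v5.png

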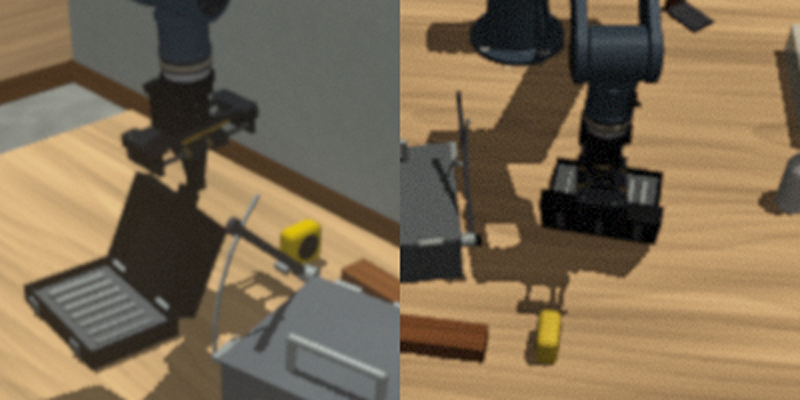

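Request:
{"method": "play_rows", "body": {
  "motion": [
    [[0, -4, 0, 0, 0, 0, 0], [0, -3, 0, 0, 0, 0, 0], [0, 0, 5, 0, 0, 0, 0], [0, 0, 5, 0, 0, 0, 0], [0, 0, 0, 0, 0, 0, 0]]
  ]
}}

```text
time: 2.28
eef_pos: [713.2, 177.9, 211.8]
tcp_rot: [0.499, -0.5, 0.501, -0.5]
ft_force: [-0.4, -0.5, -0.3]
grip_width: 0.3
```

```bash
python3 - <<'E'
from h import *
s=robot.sense(); print(s["eef_pos"],s["ft_force"],R.from_quat(s["tcp_rot"]).as_matrix().round(3))
a=robot.camera("side")["color"][120:270,190:340,::-1]
b=robot.camera("scene")["color"][185:285,330:430,::-1]
a=cv2.resize(a,(400,400),interpolation=cv2.INTER_CUBIC);b=cv2.resize(b,(400,400),interpolation=cv2.INTER_CUBIC)
cv2.imwrite("pics/v6.png",np.hstack([a,b]))
E
```

```text
[713.20921763 177.94270118 211.77086507] [-0.39913498 -0.48090395 -0.26300271] [[-0.002  0.002  1.   ]
 [-1.    -0.001 -0.002]
 [ 0.001 -1.     0.002]]
```

View pics/v6.png

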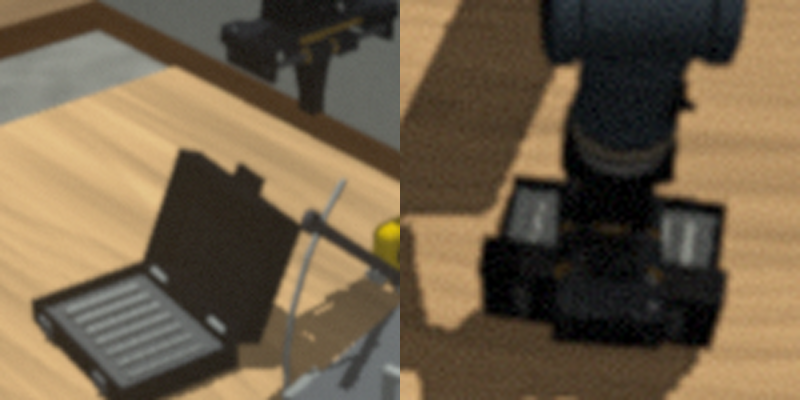

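```bash
python3 - <<'E'
from h import *
c=robot.camera("side")
for th in np.arange(1.6,2.15,.05):
    M=R.from_euler('z',-.121).as_matrix()@R.from_euler('y',th).as_matrix()
    H=np.array([543.2,184.4,30])
    P=[H+M@np.array(l) for l in [(-140,-100,30),(-140,100,30),(-158,0,30),(-110,0,30)]]
    print(round(th,2),[((proj(c,p)-[190,120])/.375).round().tolist() for p in P[:3]],[p.round().tolist() for p in P[2:]])
E
```

```text
1.6 [[267.0, 221.0], [166.0, 144.0], [214.0, 166.0]] [[578.0, 180.0, 187.0], [576.0, 180.0, 139.0]]
1.65 [[272.0, 221.0], [172.0, 144.0], [220.0, 165.0]] [[585.0, 179.0, 185.0], [582.0, 180.0, 137.0]]
1.7 [[278.0, 221.0], [177.0, 144.0], [226.0, 165.0]] [[593.0, 178.0, 183.0], [587.0, 179.0, 135.0]]
1.75 [[283.0, 221.0], [182.0, 145.0], [233.0, 166.0]] [[600.0, 177.0, 180.0], [592.0, 178.0, 133.0]]
1.8 [[289.0, 222.0], [188.0, 145.0], [239.0, 166.0]] [[608.0, 177.0, 177.0], [597.0, 178.0, 130.0]]
1.85 [[294.0, 222.0], [193.0, 146.0], [244.0, 167.0]] [[615.0, 176.0, 174.0], [602.0, 177.0, 127.0]]
1.9 [[299.0, 224.0], [198.0, 148.0], [250.0, 169.0]] [[622.0, 175.0, 170.0], [607.0, 177.0, 124.0]]
1.95 [[304.0, 225.0], [202.0, 149.0], [256.0, 170.0]] [[629.0, 174.0, 166.0], [611.0, 176.0, 121.0]]
2.0 [[308.0, 227.0], [207.0, 151.0], [261.0, 172.0]] [[636.0, 173.0, 161.0], [616.0, 176.0, 118.0]]
2.05 [[313.0, 229.0], [211.0, 153.0], [266.0, 174.0]] [[642.0, 172.0, 156.0], [620.0, 175.0, 114.0]]
2.1 [[317.0, 231.0], [215.0, 156.0], [271.0, 177.0]] [[648.0, 172.0, 151.0], [624.0, 175.0, 110.0]]
```

Request:
{"method": "play_rows", "body": {
  "motion": [
    [[0, 4, 0, 0, 0, 0, 0], [0, 4, 0, 0, 0, 0, 0], [0, 0, -3.5, 0, 0, 0, 0], [0, 0, -2.5, 0, 0, 0, 0], [0, 0, 0, 0, 0, 0, 0]]
  ]
}}

```text
time: 3.05
eef_pos: [647.4, 180.2, 133.1]
tcp_rot: [0.501, -0.5, 0.499, -0.5]
ft_force: [0.2, -0.1, 0.5]
grip_width: 0.0
```

Request:
{"method": "play_rows", "body": {
  "motion": [
    [[0, 0, -1.5, 0, 0, 0, 0], [0, 0, -1.5, 0, 0, 0, 0], [0, 0, -1.5, 0, 0, 0, 0], [0, 0, -1.5, 0, 0, 0, 0], [0, 0, 0, 0, 0, 0, 0]]
  ]
}}

```text
time: 3.68
eef_pos: [590.7, 180.1, 133.8]
tcp_rot: [-0.499, 0.499, -0.5, 0.501]
ft_force: [0.5, 0.1, 0.5]
grip_width: 0.4
```

Request:
{"method": "play_rows", "body": {
  "motion": [
    [[0, -0.2, -1, 0, 0, 0, 0], [0, -0.2, -1, 0, 0, 0, 0], [0, 0, -1.1, 0, 0, 0, 0], [0, 0, -1.1, 0, 0, 0, 0], [0, 0.2, -1, 0, 0, 0, 0]]
  ]
}}

```text
time: 4.3
eef_pos: [537.4, 180.1, 134.8]
tcp_rot: [-0.5, 0.5, -0.5, 0.5]
ft_force: [1.7, 1.2, 2.5]
grip_width: 0.4
```

Request:
{"method": "play_rows", "body": {
  "motion": [
    [[0, 0.3, -1, 0, 0, 0, 0], [0, 0.4, -1.1, 0, 0, 0, 0], [0, 0.5, -1, 0, 0, 0, 0], [0, 0.6, -1, 0, 0, 0, 0], [0, 0, 0, 0, 0, 0, 0]]
  ]
}}

```text
time: 4.92
eef_pos: [494.2, 179.6, 115.4]
tcp_rot: [0.502, -0.501, 0.499, -0.499]
ft_force: [-0.5, -0.3, -0.4]
grip_width: 0.8
```

Request:
{"method": "play_rows", "body": {
  "motion": [
    [[0, 0.8, -1, 0, 0, 0, 0], [0, 0.8, -0.8, 0, 0, 0, 0], [0, 0.9, -0.7, 0, 0, 0, 0], [0, 0.9, -0.6, 0, 0, 0, 0], [0, 0.8, -0.4, 0, 0, 0, 0]]
  ]
}}

```text
time: 5.55
eef_pos: [460.8, 180.0, 73.7]
tcp_rot: [0.501, -0.5, 0.5, -0.5]
ft_force: [0.2, 1.2, 2.0]
grip_width: 0.2
```

Request:
{"method": "play_rows", "body": {
  "motion": [
    [[0, 0.5, -0.2, 0, 0, 0, 0], [0, 0.5, 0, 0, 0, 0, 0], [0, 0.2, 0, 0, 0, 0, 0], [0, 0.2, 0, 0, 0, 0, 0], [0, 0, 0, 0, 0, 0, 0]]
  ]
}}

```text
time: 6.18
eef_pos: [460.5, 180.0, 60.5]
tcp_rot: [-0.5, 0.5, -0.5, 0.5]
ft_force: [-0.6, 0.3, 0.6]
grip_width: 0.4
```

Request:
{"method": "play_rows", "body": {
  "motion": [
    [[0, 0.2, 0, 0, 0, 0, 0], [0, 0.2, 0, 0, 0, 0, 0], [0, 0.1, 0, 0, 0, 0, 0], [0, 0, 0, 0, 0, 0, 0], [0, 0, 0, 0, 0, 0, 0]]
  ]
}}

```text
time: 6.8
eef_pos: [460.8, 180.1, 60.0]
tcp_rot: [-0.499, 0.499, -0.501, 0.501]
ft_force: [-6.5, -1.9, 39.3]
grip_width: 0.2
```

Request:
{"method": "play_rows", "body": {
  "motion": [
    [[0, 0, 0, 0, 0, 0, 0], [0, -4, 0, 0, 0, 0, 0], [0, -6, 0, 0, 0, 0, 0], [0, -6, 0, 0, 0, 0, 0], [0, -6, 0, 0, 0, 0, 0]]
  ]
}}

```text
time: 7.42
eef_pos: [460.2, 180.0, 277.8]
tcp_rot: [-0.499, 0.5, -0.5, 0.5]
ft_force: [1.4, -0.5, 0.2]
grip_width: 0.7
```

Request:
{"method": "play_rows", "body": {
  "motion": [
    [[0, -6, 0, 0, 0, 0, 0], [6, 0, 1, 0, 0, 0, 0], [6, 0, 1, 0, 0, 0, 0], [6, 0, 1, 0, 0, 0, 0], [6, 0, 1, 0, 0, 0, 0]]
  ]
}}

```text
time: 8.05
eef_pos: [500.4, -62.0, 335.8]
tcp_rot: [0.5, -0.499, 0.501, -0.5]
ft_force: [1.2, 1.1, 0.3]
grip_width: 0.4
```

Request:
{"method": "play_rows", "body": {
  "motion": [
    [[6, 0, 1, 0, 0, 0, 0], [6, 0, 0, 0, 0, 0, 0], [4, 0, 0, 0, -6.4, 0, 1], [0, 0, 0, 0, -6.4, 0, 1], [0, 0, 0, 0, 0, 0, 1]]
  ]
}}

```text
time: 8.68
eef_pos: [509.9, -220.7, 335.3]
tcp_rot: [-0.552, 0.442, -0.442, 0.552]
ft_force: [-0.0, -0.4, -0.5]
grip_width: 22.7
```

```bash
python3 - <<'E'
from h import *
s=robot.sense(); print(s["eef_pos"],s["ft_force"],s["joint_pos"],R.from_quat(s["tcp_rot"]).as_matrix().round(3),s["grip_width"])
M=R.from_quat(s["tcp_rot"]).as_matrix(); print("move tool cm",(M.T@(np.array([512.7,-219.3,134])-s["eef_pos"])/10).round(2))
a=robot.camera("side")["color"][140:340,190:390,::-1]
w=robot.camera("wrist"); 
# predicted bar centre in wrist image
b=w["color"][:,:,::-1].copy(); T=np.linalg.inv(w["tool_from_camera"]);K=w["K"]
for y in(-60,0,60):
    p=np.array([698,-177.3,100])+R.from_euler('z',.223).as_matrix()@np.array([-190,y,53])
    q=T[:3,:3]@(M.T@(p-s["eef_pos"]))+T[:3,3]; cv2.circle(b,(int(K[0,2]-K[0,0]*q[0]/q[2]),int(K[1,2]+K[1,1]*q[1]/q[2])),4,(0,0,255),1)
cv2.imwrite("pics/v7.png",np.hstack([cv2.resize(a,(400,400),interpolation=cv2.INTER_CUBIC),cv2.copyMakeBorder(cv2.resize(b,(400,300)),0,100,0,0,0)]))
E
```

```text
[ 509.92379021 -220.71827188  335.25905056] [-0.00372988 -0.43148052 -0.51483879] [-6.09650649e-01  3.18892677e-01  1.45797464e+00  5.77233596e-05
  1.36463939e+00 -8.30484279e-01] [[ 0.219  0.     0.976]
 [-0.976 -0.     0.219]
 [ 0.    -1.     0.   ]] 22.650914752116133
move tool cm [-0.08 20.13  0.3 ]
```

View pics/v7.png

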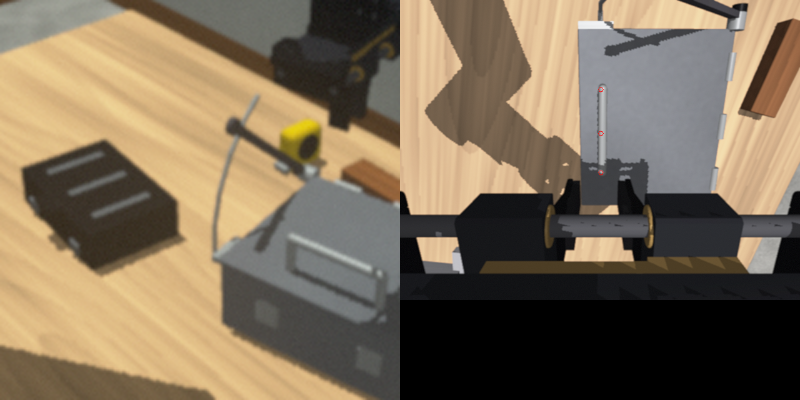

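Request:
{"method": "play_rows", "body": {
  "motion": [
    [[0, 0, 0.3, 0, 0, 0, 1], [0, 5, 0, 0, 0, 0, 1], [0, 0, 0, 0, 0, 0, 1], [0, 5, 0, 0, 0, 0, 1], [0, 0, 0, 0, 0, 0, 1]]
  ]
}}

```text
time: 9.4
eef_pos: [511.4, -217.9, 234.1]
tcp_rot: [0.553, -0.443, 0.439, -0.553]
ft_force: [-0.2, 0.0, 0.0]
grip_width: 80.3
```

Request:
{"method": "play_rows", "body": {
  "motion": [
    [[0, 3, 0, 0, 0, 0, 1], [0, 3, 0, 0, 0, 0, 1], [0, 2.1, 0, 0, 0, 0, 1], [0, 2, 0, 0, 0, 0, 1], [0, 0, 0, 0, 0, 0, 1]]
  ]
}}

```text
time: 10.02
eef_pos: [513.7, -219.7, 135.6]
tcp_rot: [-0.553, 0.441, -0.441, 0.553]
ft_force: [-0.5, 0.4, -0.1]
grip_width: 87.0
```

Request:
{"method": "play_rows", "body": {
  "motion": [
    [[0, 0, 0, 0, 0, 0, 0], [0, 0, 0, 0, 0, 0, 0], [0, 0, 0, 0, 0, 0, 0], [0, 0, 0, 0, 0, 0, 0], [0, 0, 0, 0, 0, 0, 0]]
  ]
}}

```text
time: 10.65
eef_pos: [512.9, -219.3, 134.6]
tcp_rot: [0.553, -0.441, 0.441, -0.553]
ft_force: [0.9, -0.3, -1.0]
grip_width: 44.7
```

Request:
{"method": "play_rows", "body": {
  "motion": [
    [[0, 0, 0, 0, 0, 0, 0], [0, 0, 0, 0, 0, 0, 0], [0, 0, 0, 0, 0, 0, 0], [0, 0, 0, 0, 0, 0, 0], [0, 0, 0, 0, 0, 0, 0]]
  ]
}}

```text
time: 11.28
eef_pos: [515.0, -218.9, 134.6]
tcp_rot: [-0.551, 0.44, -0.443, 0.553]
ft_force: [5.4, 2.8, -3.1]
grip_width: 11.3
```

```bash
python3 - <<'E'
import numpy as np
f=lambda t:np.array([-190*np.cos(t)+53*np.sin(t),190*np.sin(t)+53*np.cos(t)])
p=f(0)
for t in np.arange(.05,.86,.05):
    print(round(t,2),"tz %.2f ty %.2f"%tuple((f(t)-p)*[.1,-.1])); p=f(t)
E
```

```text
0.05 tz 0.29 ty -0.94
0.1 tz 0.34 ty -0.93
0.15 tz 0.38 ty -0.91
0.2 tz 0.43 ty -0.89
0.25 tz 0.47 ty -0.87
0.3 tz 0.51 ty -0.84
0.35 tz 0.55 ty -0.82
0.4 tz 0.59 ty -0.79
0.45 tz 0.63 ty -0.76
0.5 tz 0.67 ty -0.72
0.55 tz 0.71 ty -0.69
0.6 tz 0.74 ty -0.65
0.65 tz 0.77 ty -0.62
0.7 tz 0.80 ty -0.58
0.75 tz 0.83 ty -0.54
0.8 tz 0.85 ty -0.49
0.85 tz 0.88 ty -0.45
```

Gripped (11.3–12 mm). Lift along the arc.

Request:
{"method": "play_rows", "body": {
  "motion": [
    [[0, -0.94, 0.29, 0, 0, 0, 0], [0, -0.93, 0.34, 0, 0, 0, 0], [0, -0.91, 0.38, 0, 0, 0, 0], [0, -0.89, 0.43, 0, 0, 0, 0], [0, -0.87, 0.47, 0, 0, 0, 0]]
  ]
}}

```text
time: 11.9
eef_pos: [531.9, -215.1, 178.5]
tcp_rot: [-0.553, 0.441, -0.441, 0.553]
ft_force: [5.0, -1.7, -13.0]
grip_width: 11.1
```

Request:
{"method": "play_rows", "body": {
  "motion": [
    [[0, -0.84, 0.51, 0, 0, 0, 0], [0, -0.82, 0.55, 0, 0, 0, 0], [0, -0.79, 0.59, 0, 0, 0, 0], [0, -0.76, 0.63, 0, 0, 0, 0], [0, -0.72, 0.67, 0, 0, 0, 0]]
  ]
}}

```text
time: 12.52
eef_pos: [559.3, -208.9, 218.8]
tcp_rot: [0.554, -0.442, 0.44, -0.552]
ft_force: [0.9, -4.1, -14.7]
grip_width: 10.9
```

Request:
{"method": "play_rows", "body": {
  "motion": [
    [[0, -0.69, 0.71, 0, 0, 0, 0], [0, -0.65, 0.74, 0, 0, 0, 0], [0, -0.62, 0.77, 0, 0, 0, 0], [0, 0, 0, 0, 0, 0, 0], [0, 0, 0, 0, 0, 0, 0]]
  ]
}}

```text
time: 13.15
eef_pos: [578.9, -204.6, 238.4]
tcp_rot: [0.555, -0.443, 0.439, -0.551]
ft_force: [-3.1, -7.3, -11.0]
grip_width: 11.0
```

```bash
python3 - <<'E'
from h import *
s=robot.sense(); print(s["eef_pos"],s["ft_force"],s["grip_width"])
a=robot.camera("side")["color"][120:320,250:450,::-1]
b=robot.camera("scene")["color"][200:300,240:340,::-1]
cv2.imwrite("pics/v8.png",np.hstack([cv2.resize(x,(400,400),interpolation=cv2.INTER_CUBIC) for x in(a,b)]))
E
```

```text
[ 578.92105567 -204.55813251  238.41504396] [ -3.06319012  -7.26692002 -10.95709667] 11.00990245286704
```

View pics/v8.png

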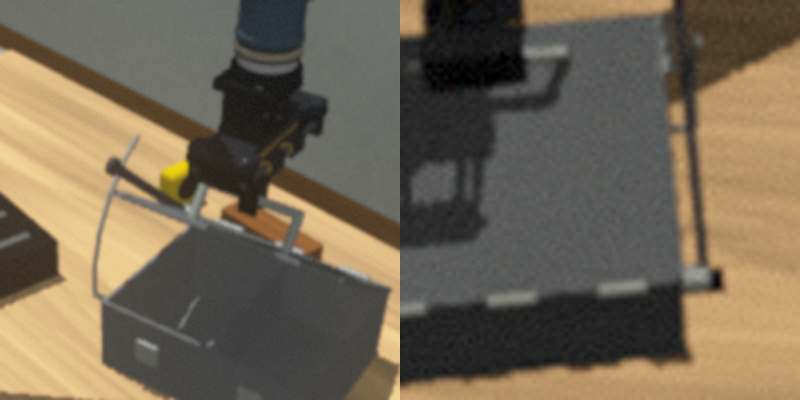

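```bash
python3 - <<'E'
from h import *
C=cams()
def P(c,t,l): return proj(C[c],np.array([698,-177.3,100])+R.from_euler('z',.2229).as_matrix()@R.from_euler('y',t).as_matrix()@np.array(l))
for t in (.6,.65,.7,.75,.8): print(t,"ptr side",P("side",t,(-225,146,0)).round(1),"disc side",P("side",t,(-235,158,0)).round(1),"disc scene",P("scene",t,(-235,158,0)).round(1))
a=np.hstack([C["side"]["color"][185:235,280:330,::-1],C["scene"]["color"][190:240,295:345,::-1]])
cv2.imwrite("pics/v9.png",cv2.resize(a,None,fx=8,fy=8,interpolation=cv2.INTER_CUBIC))
E
```

```text
0.6 ptr side [307.2 219.4] disc side [301.  217.3] disc scene [308.2 199.4]
0.65 ptr side [308.9 214.9] disc side [302.7 212.5] disc scene [308.3 198.6]
0.7 ptr side [310.7 210.4] disc side [304.6 207.8] disc scene [308.4 198. ]
0.75 ptr side [312.5 205.9] disc side [306.5 203.2] disc scene [308.5 197.6]
0.8 ptr side [314.5 201.6] disc side [308.6 198.6] disc scene [308.7 197.4]
```

View pics/v9.png

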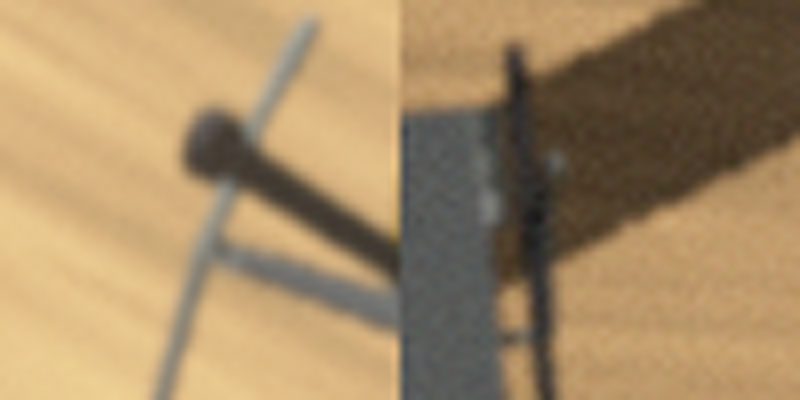

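Request:
{"method": "play_rows", "body": {
  "motion": [
    [[0, -0.3, 0.4, 0, 0, 0, 0], [0, -0.3, 0.4, 0, 0, 0, 0], [0, -0.3, 0.5, 0, 0, 0, 0], [0, -0.3, 0.5, 0, 0, 0, 0], [0, 0, 0, 0, 0, 0, 0]]
  ]
}}

```text
time: 13.98
eef_pos: [595.1, -200.9, 251.1]
tcp_rot: [0.556, -0.443, 0.439, -0.55]
ft_force: [-6.2, -5.4, -7.2]
grip_width: 11.2
```

Request:
{"method": "play_rows", "body": {
  "motion": [
    [[0, 0, 0, 0, 0, 0, 0], [0, 0, 0, 0, 0, 0, 0], [0, 0, 0, 0, 0, 0, 0]]
  ]
}}

```text
time: 14.35
eef_pos: [594.8, -201.0, 250.8]
tcp_rot: [0.556, -0.444, 0.439, -0.55]
ft_force: [-5.8, -6.3, -7.3]
grip_width: 11.2
```

```bash
python3 - <<'E'
from h import *
from scipy.optimize import brentq
s=robot.sense(); print(s["eef_pos"],s["ft_force"],s["grip_width"],s["tcp_rot"])
M=R.from_quat(s["tcp_rot"]).as_matrix(); h=s["eef_pos"]-M[:,1]*18.7
print("handle",h,"angle from z",brentq(lambda t:190*np.sin(t)+53*np.cos(t)-(h[2]-100),0,1.2))
C=cams()
a=np.hstack([C["side"]["color"][170:250,280:360,::-1],C["scene"]["color"][190:270,275:355,::-1]])
cv2.imwrite("pics/v10.png",cv2.resize(a,None,fx=5,fy=5,interpolation=cv2.INTER_CUBIC))
E
```

```text
[ 594.79935768 -201.01952574  250.80661938] [-5.75794736 -6.30350178 -7.25464195] 11.154896932803757 [ 0.5556514  -0.44369927  0.43853984 -0.54960467]
handle [ 595.00575243 -200.97966961  269.50543787] angle from z 0.761920509427865
```

View pics/v10.png

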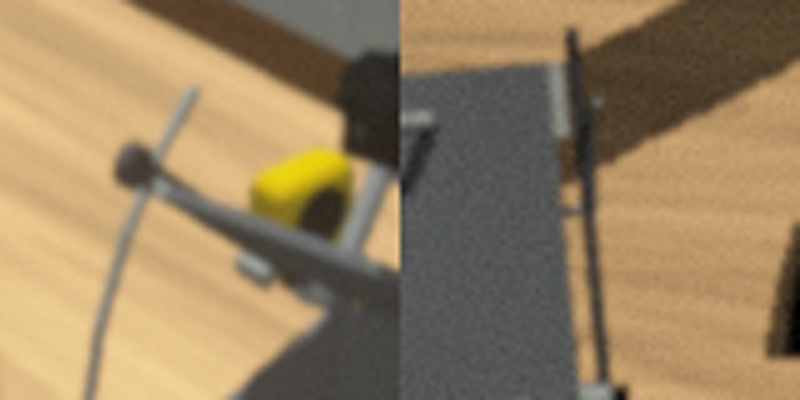

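```bash
python3 - <<'E'
from rig import robot
s=robot.sense(); print(s["time"],s["eef_pos"],s["ft_force"]); print(robot.job_done())
s=robot.sense(); print(s["time"],s["eef_pos"],s["ft_force"],s["grip_width"])
E
```

```text
14.45 [ 594.75214546 -201.00984587  250.81928738] [-6.71989229 -6.78472427 -6.83407162]
the job is handed in; nothing more can be done
None
the job is handed in; nothing more can be done
```

The case is shut, the chest lid is up level with the set arm, and the gripper is still holding it there. I handed the job in at 14.5 s; no verdict came back.

- **Case:** I pushed it shut and pressed it with about 39 N. The fingertip stopped at 60 mm, the height of the shut case, and a later picture showed it closed.
- **First attempt:** The fingers came down on the edge of the upper half, because they were still closing. This pushed it further open, to about 1.9 rad. I backed off, came in behind it and closed it.
- **Lid angle:** I gripped the bar and lifted along its arc. The lid angle from the gripper position is about 0.76 rad. The set arm measures about 0.75–0.77 rad from the pictures. Comparing the pointer with the disc, the height agrees to about 0.01 rad. The sideways offset was about 2 pixels from what I expected; I put that down to calibration.
- **Hold:** The gripper was closed on the bar at 11 mm, with about 11 N at the wrist and no visible drift over the last half second.
- **Other things:** The pictures show no sign that the set arm moved. I saw no contact with the other things on the bench, but I did not measure their positions again at the end.

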